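# Open the service box by its pop-out T-handle

### The arm

A 6-joint arm with a two-finger parallel gripper is mounted at the origin on a cart in front of the work surface, level with it; the furniture and walls round the work are solid. World frame = base frame: x ahead of the robot, y to its left, z up, the work surface at z = 0. Lengths are in m, angles in rad, forces in N, time in s.
With the tool pointing down it reaches from about 0.325 to 0.775 m from the base axis. Payload 5.5 kg.
Tool frame: the origin (TCP) lies on the centre line of the jaws, within the pads' length; the fingertips stand 11 mm ahead of it and the grasp point (between the pads) lies 8 mm behind it; z points along the fingers, y is the line along which they close (so a half turn about z gives the same grasp; the last joint's range is limited). The gripper opens to 88 mm and grips with 3 to 60 N. Pads are 20 mm wide; open, the fingers measure 115 mm over their backs; the gripper's body (75 mm by 178 mm) begins 61 mm behind the grasp point.
Start: joints at [1.15, 0.091, 1.231, -0, 1.82, -0.057], TCP at [0.214, 0.561, 0.234] pointing down, gripper open.
Joint ranges: [-2.87, 2.87], [-0.86, 2.18], [0.17, 2.46], [-1.51, 4.65], [0.06, 2.69], [-2.65, 2.65]. Speed limits (rad/s): [2.57, 2.57, 3.01, 3.14, 3.14, 3.14].

### API

Orientations are given as a unit quaternion [w, x, y, z].
In Python, from plant import arm gives the robot as it stands.
- The arm moves only by the tool step_arm, never from a script. Its argument "plan" is a list of rows, each a list of 3 entries, a list of its own where there are three numbers: the shift along the tool's x, y, z in cm, then the turn, a rotation vector about the tool's x, y, z in units of 5 degrees (1.0 is 5 degrees), then the finger opening in cm, from 0 to 8.78. In form: [[[dx, dy, dz], [ax, ay, az], gripper], ...]. A call has 1 to 8 rows; each row is the pose to reach, as a shift and turn from the pose commanded when the call began, along the tool's axes at that moment; what a row does not reach only later rows make up. A row lasts 1/8 s, in which the tool goes at most 62.5 mm and 10.7 degrees, less where a joint would pass 70% of its speed; a pose out of reach is approached as far as the arm can. A call with a gripper value outside its range is refused whole. The fingers move at their own pace and stop on an object; "grip_force" is the grip in N (left out, the last holds). Time passes only in rows, so rows that repeat a pose let the fingers close. It gives the time, the measured TCP pose, the force, the opening and the grip force at its end, in the units of the state.
- arm.sense(): the state, without advancing time (a new reading comes with each control period).
- arm.camera(name): name is "side" or "top"; returns a dict with "image" (420x560x3 uint8, blue, green, red), "z_map" (420x560 float32, m along the optical axis (not along the pixel's ray), 0 where there is no reading), "camera_matrix" (3x3 intrinsics, pixels), "origin" and "attitude" of the camera in the world. Camera axes: x right, y down, z forward; pixel columns grow to the right and rows downward; lengths in m; the calibration is good to about 2 mm. A picture is of the moment at which its call begins.
- arm.sign_off(): hands the job in; it is judged then, once.
The state is a dict: "t": time; "joint_pos": joint angles; "joint_vel": joint speeds; "joint_efforts": joint torques, N m; "tool_pos": TCP position; "tcp_rot": TCP orientation; "contact_force": force on the tool from outside, world axes, zero at the start; "ft_torque": the same for the moment, N m; "finger_gap": finger opening in m; "grip_force": force on a finger pad.
Only numpy, scipy, OpenCV 4.12 (cv2) and the standard library are available. Lean on these libraries where they do the work, as an engineer would, in place of code of your own. Each camera call takes 0.05 s, during which the arm holds its last target. There are 200 camera calls.

### The job

Open the aluminium service box on the bench: press the release button at the end of the flush T-handle in its lid so that the handle pops out, then turn the popped handle a quarter turn clockwise (seen from above) to unlatch the lid. Let go and leave the lid standing open by itself on its spring hinge, without disturbing the sealant bottle, the chain carton or the grease tub nearby.

Things in the scene. Friction and masses are not known exactly. Their poses are not given: they have to be found in the camera images.
- service_box: low aluminium box, fixed; lid 205 (x) x 308 mm (y), its top 121 mm up. Origin: middle of the underside, bench height; x from the front (latch side) to the rear hinge, y along its length. Latch: dark steel housing, 58 mm in x about own x = -35 mm, own y -64 to +98 mm, flat top 124 mm up; the T-handle's axis is at own (-35, 0), the push button at its +y end. Else the lid is flat (2 mm ribs).
- button_top (a point): middle of the top of the release button: black rounded pad 25 (x) by 26 mm (y), 76 mm to the +y side of the handle's axis, 8 mm proud of the housing. Press straight down: it sinks 4 to 4.5 mm before the handle is let go, 6 mm to its stop, with about 3 N at first and 5 to 7 N to release. It springs back.
- bar_center (a point): middle of the T-handle's steel bar, on its turning axis, 6 mm under the bar's top. Bar 94 x 16 x 12 mm high. Stowed it lies along the box's y, its top level with the housing, in a pocket 2 mm wider each side, so it can be neither gripped nor turned. Popped out it is 26 mm higher: underside 14, top 26 mm above the housing, on a 13 mm stem.
- bar_end (a point): the end of the bar next to the button (47 mm from bar_center, at the same height); shows which way the bar points. This end moves away from the box's front, towards the hinge, when the handle is turned clockwise.
- release (a joint): how far the release button is pressed in, m: 0 at rest, 0.006 at its stop; the handle is let go at about 0.0043
- handle_pop (a joint): how far the T-handle has risen, m: 0 stowed flush, 0.026 fully popped out. A spring of about 5 N pushes it up as soon as the button lets it go, and it then stays up by itself.
- handle_turn (a joint): turn of the T-handle, rad: 0 as stowed, grows clockwise seen from above, stop at 1.57. It needs about 0.15 to 0.2 N m (4 to 6 N near a bar end; the bar may be gripped or pushed) and stays where it is left. The latch cam under the lid comes clear of the strike at about 0.9.
- lid (a joint): opening of the lid, rad: 0 closed (0.003 when latched), hinged along the box's rear upper edge. Once unlatched the spring hinge raises it softly, in 1 to 2 s, to about 0.5, where it stays; it lifts with about 5 N at the front edge and can be held down or pushed down by a hand above it.
- lid_front (a point): middle of the lid's front upper edge, 121 mm above the bench when closed, about 218 mm when the lid stands open
- sealant: round squeeze bottle with a nozzle, 60 mm across, 186 mm high, standing loose on the thin mat to the left of the box; origin at the middle of its underside. To be left alone.
- chain_carton: small dark carton 35 x 110 x 55 mm high, loose on the same mat; origin at the middle of its underside. To be left alone.
- grease: screw-lid tub 82 mm across, 68 mm high, loose on the bench to the right of the box; origin at the middle of its underside. To be left alone.

How it is judged:
By the outcome, as a careful person would: the job done as asked, in the order asked, and still so for the second after the job is handed in, with the robot touching nothing.
It also fails if it takes over 40 s, if anything falls off the work surface, if the arm or the gripper's body presses on something with over 40 N, if the wrist force passes 120 N, or if a joint passes its speed limit or range.

## Working session

There is one attempt and no reset: what is moved stays moved. The work goes in short steps, Python scripts to look and compute and a tool call to move; the robot and the scene stay as the last step left them, time stands still between calls to the robot, and variables do not carry over. Pictures are saved under pics/ and viewed, at most 10 in all, crops included, and the job is handed in when it is done.

Besides the shell and the picture viewer there is one more tool, called after ">>>" as name(argument=value, ...) on one line, values as JSON. step_arm: Moves the arm, as the interface text tells. Its arguments: {"type":"object","properties":{"plan":{"type":"array"},"grip_force":{"type":"number"}},"required":["plan"]}

```bash
mkdir -p pics; cat > h.py <<'E'
import numpy as np, cv2
from plant import arm
from scipy.spatial.transform import Rotation as R
def cam(n):
    c=arm.camera(n); a=np.array(c["attitude"],float)
    c["R"]=a if a.shape==(3,3) else R.from_quat(a[[1,2,3,0]]).as_matrix()
    return c
def cloud(c):
    K=np.array(c["camera_matrix"]);z=c["z_map"];v,u=np.indices(z.shape)
    p=np.stack([(u-K[0,2])/K[0,0]*z,(v-K[1,2])/K[1,1]*z,z],-1)
    w=p@c["R"].T+np.array(c["origin"]); w[z==0]=np.nan; return w
def ray(c,u,v,h):
    K=np.array(c["camera_matrix"]);d=c["R"]@np.array([(u-K[0,2])/K[0,0],(v-K[1,2])/K[1,1],1]);o=np.array(c["origin"])
    return o+d*(h-o[2])/d[2]
E
python3 - <<'E'
from h import *
for n in("top","side"):
    c=cam(n);cv2.imwrite(f"pics/{n}0.png",c["image"]);print(n,c["origin"],c["attitude"],c["camera_matrix"])
s=arm.sense();print({k:np.round(v,3).tolist() for k,v in s.items()})
E
```

```text
top [-0.19430227 -0.204273    1.43186581] [-0.1982989   0.75131486 -0.60943869  0.15744207] [[510.41097971   0.         283.8375356 ]
 [  0.         510.41097971 208.45106634]
 [  0.           0.           1.        ]]
side [0.52569112 1.00516434 1.00524086] [-0.00314303  0.02154998  0.9068426  -0.42090642] [[383.36634431   0.         280.43307772]
 [  0.         383.36634431 207.34568103]
 [  0.           0.           1.        ]]
{'t': 0.1, 'joint_pos': [1.15, 0.092, 1.232, -0.0, 1.82, -0.057], 'joint_vel': [-0.001, -0.001, -0.003, -0.0, -0.001, 0.001], 'joint_efforts': [0.002, -44.786, -40.757, 0.07, 0.029, -0.0], 'tool_pos': [0.213, 0.561, 0.233], 'tcp_rot': [-0.0, 0.181, 0.984, -0.001], 'contact_force': [-0.084, -1.009, 0.092], 'ft_torque': [-0.007, -0.012, 0.005], 'grip_force': 0.0, 'finger_gap': 0.088}
```

View pics/top0.png

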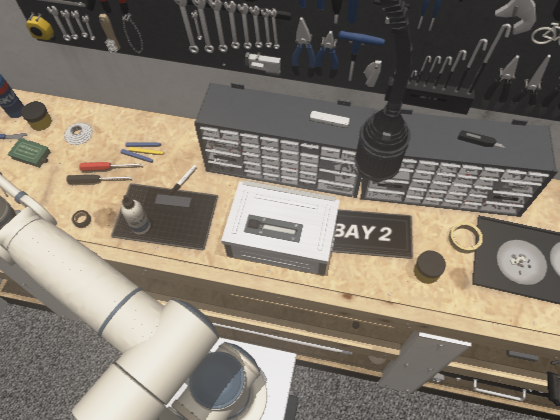

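View pics/side0.png

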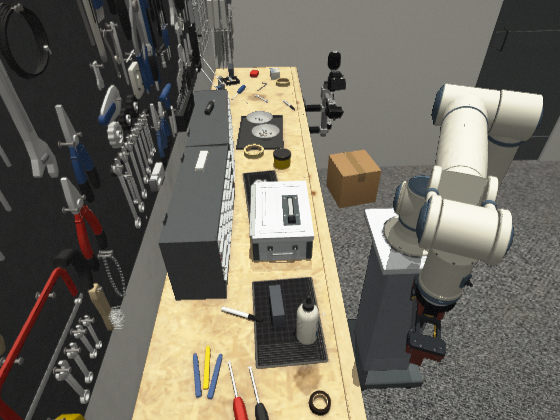

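```bash
cat > m.py <<'E'
from h import *
for n,(a,b,x,y) in {"top":(170,290,200,360),"side":(170,275,235,330)}.items():
    c=cam(n);w=cloud(c);g=c["image"].max(2)
    m=np.zeros(g.shape,bool);m[a:b,x:y]=1
    lid=m&(abs(w[...,2]-.121)<.012)
    r=cv2.minAreaRect(w[lid][:,:2].astype(np.float32)*1000);print(n,"lid",r,np.median(w[lid][:,2]))
    dark=(lid&(g<110)).astype(np.uint8)
    cs,_=cv2.findContours(dark,0,2);k=max(cs,key=cv2.contourArea);hull=cv2.convexHull(k)[:,0]
    P=np.array([ray(c,u,v,.124)[:2] for u,v in hull],np.float32)*1000
    print("housing",cv2.minAreaRect(P),cv2.contourArea(k))
    cr=c["image"][a:b,x:y];cv2.imwrite(f"pics/{n}1.png",cv2.resize(cr,None,fx=5,fy=5,interpolation=2))
    if n=="top":
        l=w[110:180,355:412].reshape(-1,3);l=l[l[:,2]>.4];print("lamp",l.min(0),l.max(0))
E
python3 m.py
```

```text
top lid ((531.314208984375, -67.94429016113281), (356.9993896484375, 302.7698974609375), 89.59272003173828) 0.1223516638996317
housing ((455.1649169921875, -24.30774688720703), (146.27374267578125, 30.348928451538086), 89.27144622802734) 94.5
lamp [ 0.23112489 -0.28278885  0.78344731] [ 0.29389456 -0.21250541  0.91819923]
side lid ((495.93292236328125, -45.05686950683594), (317.30987548828125, 214.2684326171875), 89.72148895263672) 0.12074149894179775
housing ((459.9825744628906, -26.422027587890625), (52.49968719482422, 158.52503967285156), 0.04705742746591568) 346.5
```

View pics/top1.png

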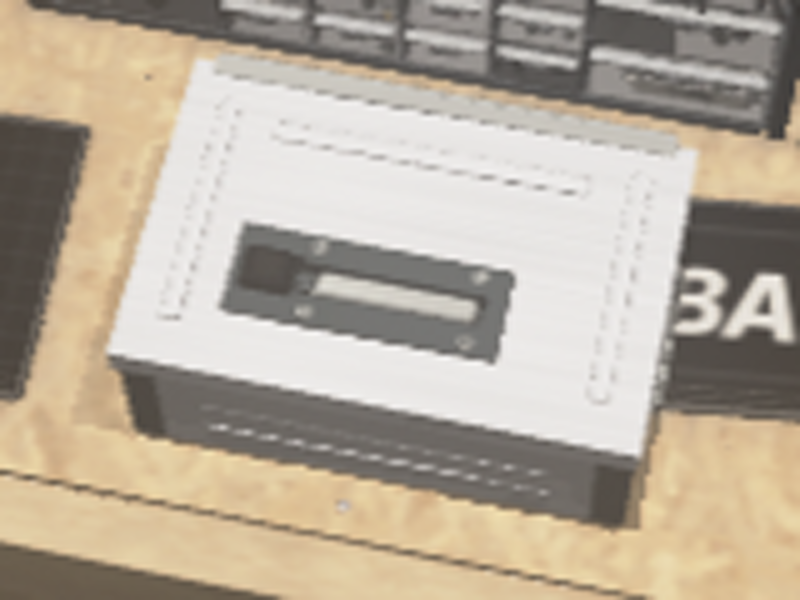

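View pics/side1.png

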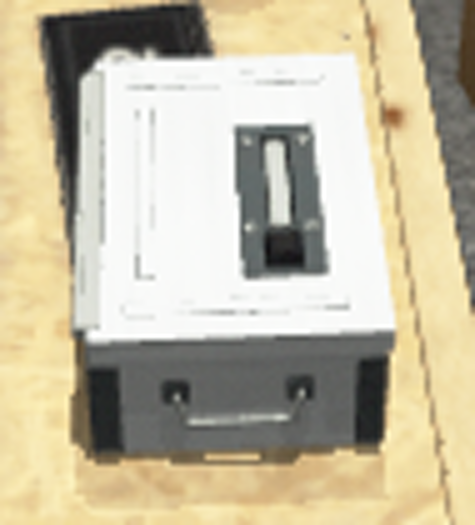

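Top crop: housing corners near (245,225),(513,272),(497,362),(222,308), button (268,268), bar (315,285)-(475,308). Side crop: housing (236,127),(310,125),(327,275),(247,277), button (284,247). The box is almost axis-aligned, with the button toward +y.

```bash
python3 - <<'E'
from h import *
D={"top":(200,170,[(245,225),(513,272),(497,362),(222,308)],(268,268),[(315,285),(475,308)],[(205,62),(690,150),(640,460),(110,357)]),
"side":(235,170,[(236,127),(310,125),(327,275),(247,277)],(284,247),[(275,140),(283,225)],[(97,60),(357,57),(395,335),(85,338)])}
for n,(x,y,H,b,B,L) in D.items():
    c=cam(n);f=lambda p,h:ray(c,x+p[0]/5-.4,y+p[1]/5-.4,h)[:2]*1000
    h=np.array([f(p,.124) for p in H]);print(n,"corners",h.round(0).tolist(),"c",h.mean(0).round(1),cv2.minAreaRect(h.astype(np.float32)))
    l=np.array([f(p,.121) for p in L]);print("lid",l.round(0).tolist(),l.mean(0).round(1))
    print("button",f(b,.132).round(1),"bar",[f(p,.124).round(1) for p in B])
E
```

```text
top corners [[482.0, 51.0], [484.0, -108.0], [425.0, -110.0], [427.0, 51.0]] c [454.4 -28.8] ((454.31011962890625, -29.267295837402344), (58.34894561767578, 161.0218963623047), 0.143337681889534)
lid [[588.0, 103.0], [587.0, -195.0], [384.0, -199.0], [385.0, 107.0]] [485.9 -46.2]
button [453.2  30. ] bar [array([452. ,   2.3]), array([456.4, -90.9])]
side corners [[485.0, -107.0], [430.0, -106.0], [431.0, 57.0], [485.0, 56.0]] c [457.8 -24.9] ((458.037109375, -24.846153259277344), (164.10528564453125, 54.82677459716797), 89.78714752197266)
lid [[589.0, -201.0], [387.0, -193.0], [391.0, 114.0], [594.0, 106.0]] [490.2 -43.4]
button [458.7  36.4] bar [array([457.3, -90. ]), array([457.4,   4.6])]
```

>>> step_arm(plan=[[[0,0,-5],[0,0,0],0],[[0,0,-8],[0,0,0],0],[[-4,-4,-8],[0,0,1.4],0],[[-8,-8,-8],[0,0,2.8],0],[[-12,-12,-8],[0,0,4.2],0],[[-16,-16,-8],[0,0,5.6],0],[[-20.5,-20.5,-8],[0,0,7],0],[[-25,-25,-8],[0,0,8.4],0]])

```text
t: 1.3
tool_pos: [0.3576, 0.2384, 0.3137]
tcp_rot: [0.0, 0.523, 0.852, 0.0]
contact_force: [0.9, -0.4, -0.1]
finger_gap: 0.0114
grip_force: 0.0
```

```bash
cat >> h.py <<'E'
def go(t,yaw=0):
    s=arm.sense();q=np.array(s["tcp_rot"]);M=R.from_quat(q[[1,2,3,0]]);c,n=np.cos(yaw),np.sin(yaw)
    T=R.from_matrix(np.array([[n,c,0],[-c,n,0],[0,0,-1]]))  # closing axis (tool y) = (c,n)
    print("t",s["t"],"pos",s["tool_pos"].round(4) if hasattr(s["tool_pos"],'round') else s["tool_pos"],"F",np.round(s["contact_force"],1),"gap",s["finger_gap"],"j",np.round(s["joint_pos"],2))
    print("shift cm",(M.inv().apply(np.array(t)-s["tool_pos"])*100).round(2),"turn",((M.inv()*T).as_rotvec()/np.radians(5)).round(2))
E
sed -i 's/\[\[n,c,0\],\[-c,n,0\]/[[-n*-1,c,0],[-c,n,0]/' h.py
python3 -c "
from h import *
go([.4555,.032,.20])"
```

```text
Traceback (most recent call last):
  File "h.py", line 17, in go
    T=R.from_matrix(np.array([[-n*-1,c,0],[-c,n,0],[0,0,-1]]))  # closing axis (tool y) = (c,n)
  File "scipy/spatial/transform/_rotation.pyx", line 1143, in scipy.spatial.transform._rotation.Rotation.from_matrix
ValueError: Non-positive determinant (left-handed or null coordinate frame) in rotation matrix 0: [[ 0.  1.  0.]
 [-1.  0.  0.]
 [ 0.  0. -1.]].
```

```bash
sed -i 's/\[\[-n\*-1,c,0\],\[-c,n,0\]/[[-n,c,0],[c,n,0]/' h.py
python3 -c "
from h import *
go([.4555,.032,.20])"
```

```text
t 1.3 pos [0.3576 0.2384 0.3137] F [ 0.9 -0.4 -0.1] gap 0.01139045728526707 j [ 0.51 -0.33  1.47 -0.    2.    0.04]
shift cm [-22.84  -0.64  11.37] turn [ 0.01 -0.    5.39]
```

>>> step_arm(plan=[[[-5,-0.2,0],[0,0,1.3],0],[[-10,-0.4,0],[0,0,2.7],0],[[-15,-0.5,0],[0,0,4],0],[[-20,-0.6,3],[0,0,5.4],0],[[-22.8,-0.6,7],[0,0,5.4],0],[[-22.8,-0.6,11.4],[0,0,5.4],0],[[-22.8,-0.6,11.4],[0,0,5.4],0],[[-22.8,-0.6,11.4],[0,0,5.4],0]])

```text
t: 2.3
tool_pos: [0.4564, 0.0349, 0.2017]
tcp_rot: [0.001, 0.706, 0.708, 0.001]
contact_force: [-0.2, -0.1, 1.1]
finger_gap: 0.0002
grip_force: 0.0
```

```bash
python3 - <<'E'
from h import *
go([.4555,.032,.147])
t,s=cam("top"),cam("side")
A=cv2.resize(t["image"][130:280,200:400],(800,600),interpolation=2);B=cv2.resize(s["image"][150:270,230:330],(500,600),interpolation=2)
cv2.imwrite("pics/two.png",cv2.resize(np.hstack([A,B]),(800,369)))
E
```

```text
t 2.3 pos [0.4564 0.0349 0.2017] F [-0.2 -0.1  1.1] gap 0.00022543649882105155 j [ 0.   -0.3   1.65  0.    1.79 -0.  ]
shift cm [-0.29 -0.1   5.47] turn [ 0.03 -0.    0.04]
```

View pics/two.png

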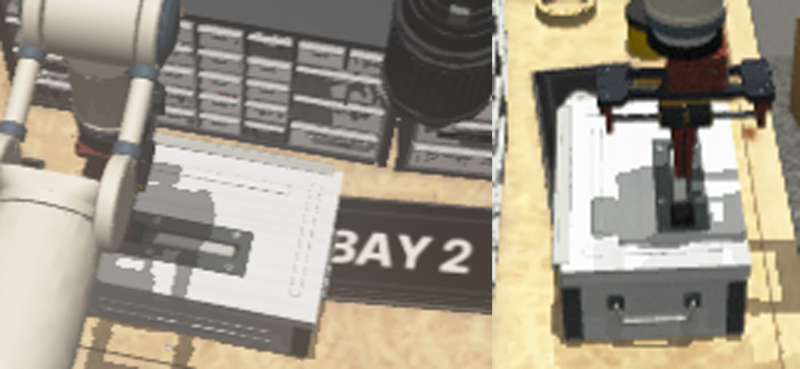

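In the side half, the closed fingertip at (684,175) lines up with the button at (683,212) and the housing. The top view of the button is hidden by the arm. Next I descend.

>>> step_arm(plan=[[[-0.3,-0.1,2],[0,0,0],0],[[-0.3,-0.1,4],[0,0,0],0],[[-0.3,-0.1,5.4],[0,0,0],0],[[-0.3,-0.1,5.6],[0,0,0],0],[[-0.3,-0.1,5.8],[0,0,0],0],[[-0.3,-0.1,6],[0,0,0],0],[[-0.3,-0.1,6],[0,0,0],0]])

```text
t: 3.28
tool_pos: [0.4549, 0.0318, 0.1409]
tcp_rot: [-0.0, 0.706, 0.708, 0.0]
contact_force: [-3.7, 0.5, 4.5]
finger_gap: 0.0004
grip_force: 2.5
```

>>> step_arm(plan=[[[0,0,0.1],[0,0,0],0],[[0,0,0.2],[0,0,0],0],[[0,0,0.25],[0,0,0],0],[[0,0,0.3],[0,0,0],0],[[0,0,0.3],[0,0,0],0]])

```text
t: 3.9
tool_pos: [0.455, 0.0318, 0.138]
tcp_rot: [0.0, 0.706, 0.708, 0.0]
contact_force: [-3.2, 0.8, 5.0]
finger_gap: 0.0005
grip_force: 2.8
```

```bash
python3 - <<'E'
from h import *
go([.455,-.044,.2])
s=cam("side");w=cloud(s)
cv2.imwrite("pics/pop.png",cv2.resize(s["image"][170:250,250:330],(560,560),interpolation=2))
m=(abs(w[...,0]-.455)<.012)&(w[...,1]>-.1)&(w[...,1]<.0)
for y in range(-95,0,10):
    k=m&(abs(w[...,1]*1000-y)<5);print(y,w[k][:,2].round(3)[:8])
E
```

```text
t 3.9 pos [0.455  0.0318 0.138 ] F [-3.2  0.8  5. ] gap 0.0004903615383365742 j [-0.01 -0.3   1.77  0.    1.68 -0.01]
shift cm [-7.58 -0.01 -6.2 ] turn [ 0.01 -0.    0.03]
-95 []
-85 []
-75 []
-65 []
-55 []
-45 [0.105 0.102]
-35 [0.107 0.105]
-25 [0.52  0.52  0.522 0.521]
-15 [0.522 0.522 0.522 0.521 0.522 0.521 0.52  0.52 ]
-5 [0.523 0.519 0.516 0.516 0.517 0.518 0.518 0.516]
```

View pics/pop.png

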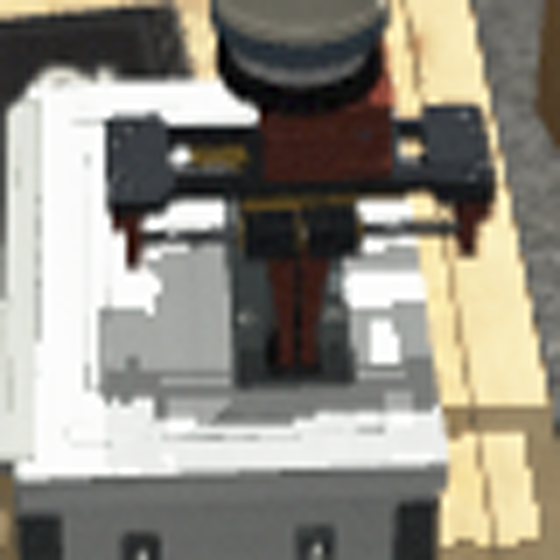

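The tip at (295,360) is on the button, and the arm hides the bar. I press to the stop, then lift and look.

>>> step_arm(plan=[[[0,0,0.1],[0,0,0],0],[[0,0,0.15],[0,0,0],0],[[0,0,0.15],[0,0,0],0],[[0,0,0.15],[0,0,0],0]])

```text
t: 4.45
tool_pos: [0.455, 0.0318, 0.1373]
tcp_rot: [0.0, 0.706, 0.708, 0.001]
contact_force: [-4.6, 0.4, 8.8]
finger_gap: 0.0002
grip_force: 4.5
```

>>> step_arm(plan=[[[0,0,-1],[0,0,0],0],[[0,0,-4],[0,0,0],0],[[0,0,-8],[0,0,0],2],[[0,0,-12],[0,0,0],4],[[0,0,-12],[0,0,0],4.5]])

```text
t: 5.08
tool_pos: [0.4563, 0.0315, 0.2593]
tcp_rot: [0.003, 0.706, 0.708, 0.002]
contact_force: [0.3, -0.7, -0.0]
finger_gap: 0.0272
grip_force: 0.0
```

```bash
python3 - <<'E'
from h import *
go([.455,-.044,.2])
im=[]
for n,(a,b,x,y) in {"top":(190,260,230,300),"side":(175,245,250,320)}.items():
    c=cam(n);w=cloud(c);im.append(cv2.resize(c["image"][a:b,x:y],(400,400),interpolation=2))
    m=(w[...,2]>.14)&(w[...,2]<.17)&(abs(w[...,0]-.455)<.06)&(abs(w[...,1]+.044)<.07)
    print(n,m.sum(),np.median(w[m],0) if m.any() else "", cv2.minAreaRect(w[m][:,:2].astype(np.float32)*1000) if m.sum()>2 else "")
cv2.imwrite("pics/pop2.png",np.hstack(im))
E
```

```text
t 5.075 pos [0.4563 0.0315 0.2593] F [ 0.3 -0.7 -0. ] gap 0.02722564102234453 j [-0.01 -0.29  1.54 -0.    1.88 -0.01]
shift cm [-7.55 -0.19  5.93] turn [0.08 0.   0.03]
top 193 [ 0.45202418 -0.04288903  0.14957778] ((453.5742492675781, -41.121986389160156), (98.39679718017578, 18.017972946166992), 89.67138671875)
side 85 [ 0.45830674 -0.03715956  0.14864214] ((458.2602844238281, -38.402320861816406), (96.3166732788086, 15.980963706970215), 89.4257583618164)
```

View pics/pop2.png

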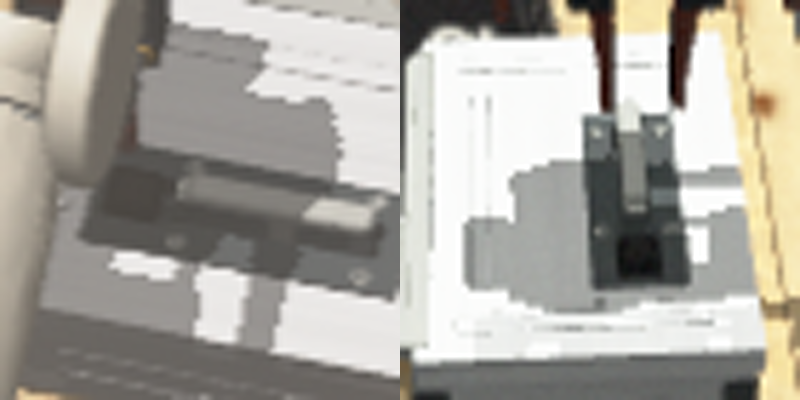

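The bar is popped, with its top at z = 0.149, as expected. Its centre is near (0.456, -0.041).

>>> step_arm(plan=[[[-4,-0.1,2],[0,0,0],4.5],[[-7.2,-0.1,5],[0,0,0],4.5],[[-7.2,-0.1,8],[0,0,0],4.5],[[-7.2,-0.1,8],[0,0,0],4.5],[[-7.2,-0.1,10],[0,0,0],4.5],[[-7.2,-0.1,11.3],[0,0,0],4.5],[[-7.2,-0.1,11.3],[0,0,0],4.5]])

```text
t: 6.05
tool_pos: [0.4537, -0.04, 0.1409]
tcp_rot: [-0.001, 0.706, 0.708, -0.001]
contact_force: [-0.1, -0.1, 0.0]
finger_gap: 0.0451
grip_force: 0.0
```

>>> step_arm(plan=[[[0,0,0],[0,0,0],2.5],[[0,0,0],[0,0,0],2],[[0,0,0],[0,0,0],1.5],[[0,0,0],[0,0,0],1],[[0,0,0],[0,0,0],1],[[0,0,0],[0,0,0],1]], grip_force=12)

```text
t: 6.8
tool_pos: [0.4561, -0.0404, 0.1428]
tcp_rot: [0.002, 0.706, 0.708, 0.002]
contact_force: [7.6, 0.0, -2.9]
finger_gap: 0.0161
grip_force: 12.0
```

>>> step_arm(plan=[[[0,0.2,0],[0,0,0],1],[[0,0.2,0],[0,0,1.5],1],[[0,0.2,0],[0,0,3],1],[[0,0.25,0],[0,0,4.5],1],[[-0.05,0.3,0],[0,0,6],1],[[-0.05,0.3,0],[0,0,7.5],1],[[-0.1,0.35,0],[0,0,9],1]], grip_force=20)

```text
t: 7.68
tool_pos: [0.4595, -0.0418, 0.1429]
tcp_rot: [0.001, 0.924, 0.382, 0.002]
contact_force: [7.8, -1.1, 0.1]
finger_gap: 0.0159
grip_force: 20.0
```

>>> step_arm(plan=[[[0.15,0.15,0],[0,0,1.5],1],[[0.2,0.2,0],[0,0,3],1],[[0.2,0.2,0],[0,0,4.5],1],[[0.2,0.2,0],[0,0,6],1],[[0.2,0.2,0],[0,0,7.5],1],[[0.2,0.2,0],[0,0,9],1],[[0.2,0.2,0],[0,0,9],1]])

```text
t: 8.55
tool_pos: [0.4624, -0.045, 0.1443]
tcp_rot: [0.004, 1.0, -0.001, 0.003]
contact_force: [6.1, -12.7, 3.1]
finger_gap: 0.0158
grip_force: 20.0
```

```bash
python3 - <<'E'
from h import *
go([.458,-.042,.143],-np.pi/2);print(arm.sense()["ft_torque"])
E
```

```text
t 8.55 pos [ 0.4624 -0.045   0.1443] F [  6.1 -12.7   3.1] gap 0.015842307880339655 j [-0.17 -0.29  1.74 -0.01  1.68  1.41]
shift cm [-0.44 -0.3   0.12] turn [ 0.09 -0.07 -0.02]
[-2.11458306 -0.63540712 -0.06691722]
```

>>> step_arm(plan=[[[0,0.2,0],[0,0,0],1],[[0,0.2,0],[0,0,0],5],[[0,0.2,-0.3],[0,0,0],6],[[0,0.2,-4],[0,0,0],6],[[0,0.2,-10],[0,0,0],6],[[0,0.2,-16],[0,0,0],6],[[0,0.2,-22],[0,0,0],6],[[0,0.2,-25],[0,0,0],6]])

```text
t: 9.55
tool_pos: [0.4603, -0.0432, 0.3957]
tcp_rot: [0.0, 1.0, 0.001, 0.002]
contact_force: [0.7, -0.3, -0.9]
finger_gap: 0.0598
grip_force: 0.0
```

>>> step_arm(plan=[[[-3,0,0],[0,0,0],6],[[-5,0,0],[0,0,0],6],[[-5,0,0],[0,0,0],6],[[-5,0,0],[0,0,0],6],[[-5,0,0],[0,0,0],6],[[-5,0,0],[0,0,0],6],[[-5,0,0],[0,0,0],6],[[-5,0,0],[0,0,0],6]])

```text
t: 10.55
tool_pos: [0.4106, -0.0435, 0.3921]
tcp_rot: [-0.0, 1.0, 0.001, -0.0]
contact_force: [1.3, 0.4, 0.4]
finger_gap: 0.0602
grip_force: 0.0
```

>>> step_arm(plan=[[[0,0,0],[0,0,0],6],[[0,0,0],[0,0,0],6],[[0,0,0],[0,0,0],6],[[0,0,0],[0,0,0],6],[[0,0,0],[0,0,0],6],[[0,0,0],[0,0,0],6],[[0,0,0],[0,0,0],6],[[0,0,0],[0,0,0],6]])

```text
t: 11.55
tool_pos: [0.4105, -0.0435, 0.3921]
tcp_rot: [0.0, 1.0, 0.001, 0.0]
contact_force: [0.4, 0.8, -1.3]
finger_gap: 0.06
grip_force: 0.0
```

```bash
python3 - <<'E'
from h import *
t,s=cam("top"),cam("side");go([.4,0,.4],-np.pi/2)
w=cloud(s);p=w[170:275,235:330].reshape(-1,3);p=p[(p[:,0]>.38)&(p[:,0]<.6)&(p[:,2]<.3)]
for x in(.4,.42,.45,.5,.55,.58):
    k=p[abs(p[:,0]-x)<.008];print(x,np.nanpercentile(k[:,2],[50,90]) if len(k) else "")
A=cv2.resize(t["image"][130:330,80:300],(440,400));B=cv2.resize(s["image"][140:380,220:420],(333,400))
cv2.imwrite("pics/end.png",np.hstack([A,B]))
E
```

```text
t 11.65 pos [ 0.4105 -0.0435  0.3921] F [ 0.1 -0.6 -0.3] gap 0.05985017443700716 j [-0.19 -0.3   1.31 -0.    2.14  1.38]
shift cm [-1.04 -4.35 -0.79] turn [0.   0.   0.03]
0.4 [0.04693599 0.11622106]
0.42 [0.11444679 0.21902377]
0.45 [0.18945694 0.20589835]
0.5 [0.17135571 0.18194526]
0.55 [0.14354596 0.15081063]
0.58 [0.12721062 0.13446112]
```

View pics/end.png

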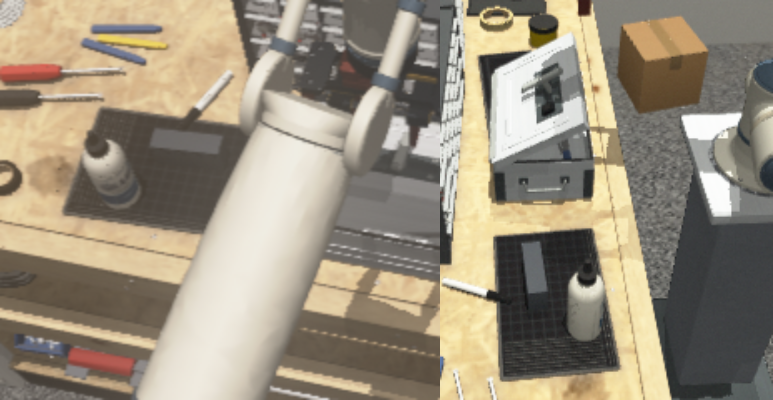

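The side view shows the lid standing open, its front at z = 0.219 and slope about 0.5. The handle at (543,85) lies crosswise, and the bottle, carton and tub are upright where they were.

```bash
python3 -c "
from h import *
print(arm.sign_off())"
```

```text
the job is handed in; nothing more can be done
None
```

The service box is open: I pressed the button, the handle popped out, and I turned it a quarter turn clockwise. The lid stands open by itself at about 0.5 rad, the sealant bottle, chain carton and grease tub look untouched, and I handed the job in at about 11.7 s.

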